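# Pull out the turntable tray and present the lidded jar

### The job

Pull the tray with the upright pull post out of the plywood storage box until it stops. Then turn the turntable on it until the lidded jar is straight in front, on the line from the knob to the pull post, and finish still gripping the black bar knob on top of the turntable, holding it still while I work from the jar; the tray stays fully out. Leave the four things on the turntable standing upright on it without touching them, and do not disturb the tools lying on the bench.

Things in the scene. Friction and masses are not known exactly. Their poses are not given: they have to be found in the camera images.
- storage_box: fixed open-fronted plywood box, 200 deep x 254 wide x 180 high, on the bench. Origin: middle of the lower front edge, on the bench surface. Its -x axis points out of the open front (roughly to the robot), y to the left when looking along its +x into the box, z up. The roof, underside at z = 168 mm, begins 45 mm behind the front face.
- tray (a joint): pull-out of the tray in m: 0 is fully in, 0.135 is out at its stop; it slides along the box's -x axis. It starts fully in. Sliding friction about 3 N, it stays where it is left. Fully out, the knob stands 55 mm in front of the box's front face.
- pull_post_grip (a point): the place to grip the tray's pull post: an upright aluminium rod 16 mm in diameter at the middle of the tray's front edge, with a 22 mm black cap. This point is on the rod's axis, 132 mm above the bench; the cap's top is at 152 mm. With the tray fully in it is 67 mm in front of the box's front face, so close the fingers across the box's width (along its y).
- tray_axis (a point): point of the tray on the turntable's axis, at the turntable disc's upper face (44 mm above the bench); its axes are parallel to the box's: -x points to the pull post (147 mm away), which is the front. The tray itself is a flat board 206 mm wide, with its upper face 20 mm above the bench.
- turntable (a joint): angle of the turntable on the tray in rad, growing counter-clockwise seen from above, unlimited for the job (-6.2 to 6.2); starts between -1.4 and 1.4. Friction about 0.04 N m, it stays where it is left. At 0 the knob's bar lies along the tray's x axis.
- turn_knob: black knob on a stem: a bar 50 long (its x axis) x 16 wide (y) x 32 high. Origin: centre of the bar, on the turntable's axis, 143 mm above the bench (top at 159). Grip it from above across the 16 mm. It turns only with the turntable: a wooden disc with a metal rim (212 mm across, rim 10 mm above the disc). Four things stand loose on it, centres 55 to 63 mm from the axis.
- lidded_jar: the jar to bring to the front: round wax jar with a grey screw lid, 62 in diameter x 64 high; origin at the centre of its underside. It starts at the left, right or back of the turntable (the jar, the tin and the tape reel trade places). Loose.
- open_tin: round wax tin without a lid, 68 in diameter x 53 high, otherwise like the jar; origin at the centre of its underside. Loose.
- tape_reel: reel of tape lying flat, 68 in diameter x 25 high; origin at the centre of its underside. Loose.
- star_knob: small black star-shaped clamp knob, 38 across x 26 high; origin at the centre of its underside. Loose, starts at the front.
- screwdriver_red: loose screwdriver, 56x198x27, lying on the bench to the left; leave alone. Origin at the centre of its underside.
- calliper: loose calliper, 65x190x16, lying on the bench to the left; leave alone. Origin at the centre of its underside.
- sanding_block: loose sanding block, 90x83x46, on the bench to the right; leave alone. Origin at the centre of its underside.
There are look-alikes about, which are no part of the job. What is shaped like the open_tin but green is not meant.

How it is judged (in metres and radians):
On the way, in this order (a step that is already met when the one before it is completed fails the run):
1. the tray is pulled out to its stop (value of joint tray above 0.128 m), for 0.2 s.
2. the lidded jar is straight in front, with the knob held still (y of lidded_jar in the frame of tray_axis between -0.012 and 0.012 m and x of lidded_jar in the frame of tray_axis below -0.04 m and contact force between the fingers and turn_knob above 2 N and velocity of joint turntable between -0.05 and 0.05 rad/s), for 0.2 s.
At the end, for the whole second after the job is handed in: The tray is within 15 mm of its stop; the lidded jar's centre is on the side of the pull post and within 12 mm of the line from the turntable's axis to the post; the fingers grip the knob (over 2 N) and the turntable does not turn (under 0.05 rad/s); all four things stand upright on the disc (all of step 2 and value of joint tray above 0.12 m and angle between each of lidded_jar, open_tin, tape_reel, star_knob's own z axis and vertical below 0.15 rad and height (world z) of lidded_jar between 0.038 and 0.052 m and horizontal distance between each of lidded_jar, open_tin, tape_reel, star_knob and tray_axis below 0.08 m and height (world z) of open_tin between 0.038 and 0.052 m and height (world z) of tape_reel between 0.038 and 0.052 m and height (world z) of star_knob between 0.038 and 0.052 m); the arm keeps its last pose, push and grip.
It fails at once if a thing on the turntable is pushed by the robot (over 2 N) or tipped (contact force between any of the arm, the fingers and lidded_jar above 2 N or angle between any of lidded_jar, open_tin, tape_reel, star_knob's own z axis and vertical above 0.5 rad or contact force between any of the arm, the fingers and open_tin above 2 N or contact force between any of the arm, the fingers and tape_reel above 2 N or contact force between any of the arm, the fingers and star_knob above 2 N).
It fails at once if a tool on the bench is moved by more than 20 mm (distance of any of screwdriver_red, calliper, sanding_block from where it was at the start of the episode above 0.02 m).
It also fails if it takes over 72 s, if anything falls off the work surface, if the arm or the gripper's body presses on something with over 40 N, if the wrist force passes 120 N, or if a joint passes its speed limit or range.

### The arm

A 6-joint arm with a two-finger parallel gripper is mounted at the origin on a cart in front of the work surface, level with it; the furniture and walls round the work are solid. World frame = base frame: x ahead of the robot, y to its left, z up, the work surface at z = 0. Lengths are in m, angles in degrees, forces in N, time in s.
With the tool pointing down it reaches from about 0.275 to 0.975 m from the base axis. Payload 8.4 kg.
Tool frame: the origin (TCP) lies midway between the tips of the shut fingers; the grasp point (between the pads) lies 19 mm behind it; z points along the fingers, y is the line along which they close (so a half turn about z gives the same grasp; the last joint's range is limited). The gripper opens to 92 mm and grips with 3 to 60 N. Pads are 20 mm wide; open, the fingers measure 128 mm over their backs; the gripper's body (75 mm by 189 mm) begins 69 mm behind the grasp point.
Start: joints at [72.514, 20.225, 93.587, -0, 66.188, -0.138], TCP at [0.186, 0.597, 0.215] pointing down, gripper open.
Joint ranges: [-150.9, 150.9], [-52.94, 120.26], [3.33, 152.33], [-74.26, 254.26], [0, 154.13], [-172.89, 172.89]. Speed limits (degrees/s): [127.2, 127.2, 159.86, 180, 180, 180].

### API

Orientations are given as a 3x3 rotation matrix whose columns are the frame's x, y, z axes.
In Python, from rig import manip gives the robot as it stands. The module is installed in compiled form; this text tells all that it offers.
- The arm moves only by the shell command python3 -m inch 'ROWS' [FORCE]. ROWS is JSON, a list of rows, each an object with "offset": the shift along the tool's x, y, z in m, a list of three; "yaw": the turn about the tool's z in rad; "fingers": the finger opening in m, from 0 to 0.0919. In form: [{"offset": [tx, ty, tz], "yaw": yaw, "fingers": fingers}, ...]. A call has 1 to 8 rows; each row is the pose to reach, as a shift and turn from the pose commanded when the call began, along the tool's axes at that moment; what a row does not reach only later rows make up. A row lasts 1/10 s, in which the tool goes at most 50 mm and 8.59 degrees, less where a joint would pass 70% of its speed; a pose out of reach is approached as far as the arm can. A call with a gripper value outside its range is refused whole. The fingers move at their own pace and stop on an object; FORCE is the grip in N (left out, the last holds). Time passes only in rows, so rows that repeat a pose let the fingers close. It gives the time, the measured TCP pose, the force, the opening and the grip force at its end, in the units of the state.
- manip.state(): the state, without advancing time (a new reading comes with each control period).
- manip.read_camera(name): name is "scene" or "top" or "wrist"; returns the picture (480x640x3 uint8, blue, green, red); there is no depth.
- manip.camera_params(name): a dict with "fx", "fy", "cx", "cy" (pixels), "origin" and "rotation" of the camera in the world. Camera axes: x right, y down, z forward; pixel columns grow to the right and rows downward; lengths in m; the calibration is good to about 2 mm. A picture is of the moment at which its call begins: read the wrist's pose just before it. camera_params takes no time and is no camera call; for the wrist camera it gives the pose at the moment of the call.
- manip.close_job(): hands the job in; it is judged then, once.
The state is a dict: "t": time; "joints": joint angles; "qd": joint speeds; "effort": joint torques, N m; "position": TCP position; "tool_rot": TCP orientation; "wrist_force": force on the tool from outside, world axes, zero at the start; "ft_torque": the same for the moment, N m; "opening": opening from 0.0 (shut) to 1.0 (fully open); "grip_force": force on a finger pad.
Only numpy, scipy, OpenCV 4.12 (cv2) and the standard library are available. Lean on these libraries where they do the work, as an engineer would, in place of code of your own. Each camera call takes 0.05 s, during which the arm holds its last target. There are 200 camera calls.

## Working session

There is one attempt and no reset: what is moved stays moved. The work goes in short steps, Python scripts to look and compute and a shell command to move; the robot and the scene stay as the last step left them, time stands still between calls to the robot, and variables do not carry over. Pictures are saved under pics/ and viewed, at most 10 in all, crops included, and the job is handed in when it is done.

```bash
mkdir -p pics; python3 - <<'E'
from rig import manip
import cv2,numpy as np
np.set_printoptions(precision=4,suppress=True)
for n in("scene","top"):
    im=manip.read_camera(n);cv2.imwrite(f"pics/{n}0.png",im);p=manip.camera_params(n)
    print(n,[round(p[k],2) for k in("fx","fy","cx","cy")],np.array(p["origin"]),np.array(p["rotation"]).tolist())
s=manip.state();print(s["t"],s["position"],s["tool_rot"],s["opening"])
E
```

```text
scene [448.14, 448.14, 320.85, 249.75] [-0.1736  0.0773  0.786 ] [[-0.2421745579387272, -0.6386170771478665, 0.7304243371234955], [-0.9702276479774626, 0.15697256093026465, -0.1844394920159876], [0.0031296305378211375, -0.7533444390782416, -0.6576187052712129]]
top [465.35, 465.35, 322.9, 243.69] [ 0.457  -0.1307  1.1898] [[0.02930958677192639, -0.9936894630316905, 0.1082691053950751], [-0.9995703790695541, -0.02912917497350497, 0.003247838067238293], [-7.355274976989527e-05, -0.10831778351292962, -0.9941163173214891]]
0.1 [0.1862 0.5962 0.2139] [[-0.9545  0.2982 -0.0004]
 [ 0.2982  0.9545 -0.0012]
 [ 0.     -0.0012 -1.    ]] 0.9929454512604661
```

View pics/scene0.png

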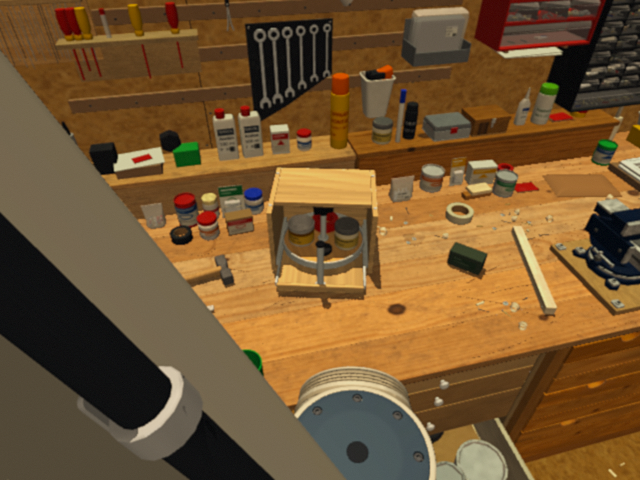

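View pics/top0.png

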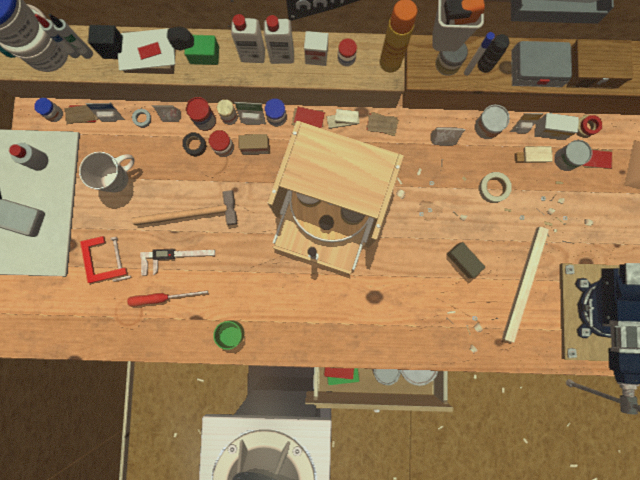

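Scene view: the box is centred near (322,235), with the pull post at about (320,265) and the star knob at (323,248). One round thing is at the left (302,230), one at the right (347,232) and a red one at the back. Top view: the roof is at about (298,124) to (403,155), and the post cap is near (313,253). I'll zoom in on both.

```bash
python3 - <<'E'
import cv2,numpy as np
a=cv2.imread("pics/scene0.png")[165:300,260:390];b=cv2.imread("pics/top0.png")[115:280,260:415]
c=np.hstack([cv2.resize(a,None,fx=3,fy=3,interpolation=2)[:405],np.zeros((405,10,3),np.uint8),cv2.resize(b,(int(155*405/165),405),interpolation=2)])
cv2.imwrite("pics/z0.png",c);print(c.shape)
E
```

```text
(405, 780, 3)
```

View pics/z0.png

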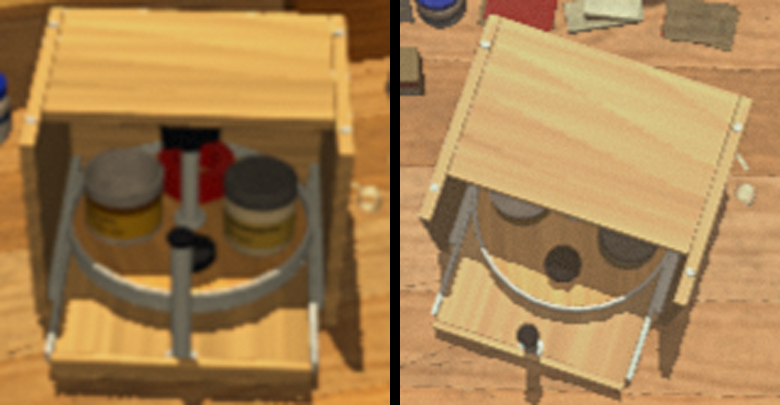

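The left one has a light grey top and the right one a dark top. Which is the jar gets decided in a closer view. The post cap top is at about zoom (529,335). The box top corners are at zoom (490,15), (750,100), (685,303) and (425,216).

```bash
cat >h.py <<'E'
from rig import manip
import cv2,numpy as np
np.set_printoptions(precision=4,suppress=True)
def ray(p,uv):
    d=np.array(p["rotation"])@[(uv[0]-p["cx"])/p["fx"],(uv[1]-p["cy"])/p["fy"],1];return np.array(p["origin"]),d
def onz(p,uv,z):
    o,d=ray(p,uv);return o+d*(z-o[2])/d[2]
def two(p,a,q,b):
    o,d=ray(p,a);O,D=ray(q,b);k=np.linalg.lstsq(np.c_[d,-D],O-o,rcond=None)[0]
    x,y=o+k[0]*d,O+k[1]*D;return (x+y)/2,np.linalg.norm(x-y)
E
python3 - <<'E'
from h import *
t=manip.camera_params("top");s=manip.camera_params("scene")
f=lambda x,y:(260+(x-400)/2.4545,115+y/2.4545)
bl,br,fr,fl=[onz(t,f(*c),.18)[:2] for c in((490,15),(750,100),(685,303),(425,216))]
print(bl,br,fr,fl,[np.linalg.norm(v) for v in(br-bl,fr-fl,bl-fl,br-fr)])
ax=(bl-fl)+(br-fr)+0;ang=np.degrees(np.arctan2(ax[1],ax[0]));w=(bl-br)+(fl-fr);ang2=np.degrees(np.arctan2(-w[0],w[1]))
print("angles",ang,ang2)
c=onz(t,f(529,334),.152);print("cap",c,two(t,f(529,334),s,(260+181/3,165+239/3)))
a=np.radians((ang+ang2)/2);x=np.array([np.cos(a),np.sin(a)])
fm=(fl+fr)/2;cen=(bl+br+fl+fr)/4
print("front mid",fm,cen-.1*x,"post pred",cen-.167*x)
d=x
print("tool state",manip.state()["position"])
E
```

```text
[ 0.8422 -0.0604] [ 0.7692 -0.2992] [ 0.5819 -0.2433] [ 0.6537 -0.0087] [np.float64(0.24970117280756612), np.float64(0.2454151327397422), np.float64(0.19546000209727957), np.float64(0.19550047849682878)]
angles -15.970968658466965 -17.00424688134371
cap [ 0.5527 -0.1047  0.152 ] (array([ 0.5531, -0.1048,  0.1469]), np.float64(0.00041870455399594693))
front mid [ 0.6178 -0.126 ] [ 0.6158 -0.1245] post pred [ 0.5516 -0.1055]
tool state [0.1862 0.5962 0.2139]
```

The two measurements agree: the post is at (0.5525, −0.105) and the box yaw is −16.5°. The tool is already aligned with the box, with tool x along the pull-out direction. Next I move above the post.

```bash
python3 -m inch '[{"offset":[-0.025,-0.025,0],"yaw":0,"fingers":0.0919},{"offset":[-0.055,-0.055,0],"yaw":0,"fingers":0.0919},{"offset":[-0.09,-0.09,0],"yaw":0,"fingers":0.0919},{"offset":[-0.125,-0.125,0],"yaw":0,"fingers":0.0919},{"offset":[-0.16,-0.16,0],"yaw":0,"fingers":0.0919},{"offset":[-0.195,-0.195,0],"yaw":0,"fingers":0.0919},{"offset":[-0.23,-0.23,0],"yaw":0,"fingers":0.0919},{"offset":[-0.265,-0.265,0],"yaw":0,"fingers":0.0919}]' 
python3 -m inch '[{"offset":[-0.035,-0.035,0],"yaw":0,"fingers":0.0919},{"offset":[-0.07,-0.07,0],"yaw":0,"fingers":0.0919},{"offset":[-0.105,-0.105,0],"yaw":0,"fingers":0.0919},{"offset":[-0.14,-0.14,0],"yaw":0,"fingers":0.0919},{"offset":[-0.175,-0.175,0],"yaw":0,"fingers":0.0919},{"offset":[-0.21,-0.21,0],"yaw":0,"fingers":0.0919},{"offset":[-0.235,-0.235,0],"yaw":0,"fingers":0.0919},{"offset":[-0.25,-0.25,0],"yaw":0,"fingers":0.0919}]'
python3 - <<'E'
from h import *
p=manip.camera_params("wrist");im=manip.read_camera("wrist");cv2.imwrite("pics/w1.png",im)
print(p,manip.state()["position"],manip.state()["tool_rot"])
E
```

```text
t: 0.9
position: [0.3607, 0.2627, 0.2146]
tool_rot: [[-0.955, 0.298, 0.0], [0.298, 0.955, 0.0], [-0.0, 0.0, -1.0]]
wrist_force: [1.2, -0.0, 0.3]
opening: 1.004
grip_force: 0.0
t: 1.7
position: [0.5252, -0.0512, 0.2143]
tool_rot: [[-0.954, 0.3, -0.0], [0.3, 0.954, -0.0], [-0.0, -0.0, -1.0]]
wrist_force: [0.1, 0.3, -0.1]
opening: 1.001
grip_force: 0.0
{'fx': 429.7093470694897, 'fy': 429.7093470694897, 'cx': 319.08300450606384, 'cy': 241.5837711957675, 'origin': array([ 0.4485, -0.0267,  0.3848]), 'rotation': array([[ 0.3003,  0.914 ,  0.2728],
       [ 0.9538, -0.2882, -0.0845],
       [ 0.0014,  0.2855, -0.9584]])} [ 0.5263 -0.0526  0.2144] [[-0.9539  0.3001  0.0008]
 [ 0.3001  0.9539 -0.0015]
 [-0.0012 -0.0011 -1.    ]]
```

View pics/w1.png

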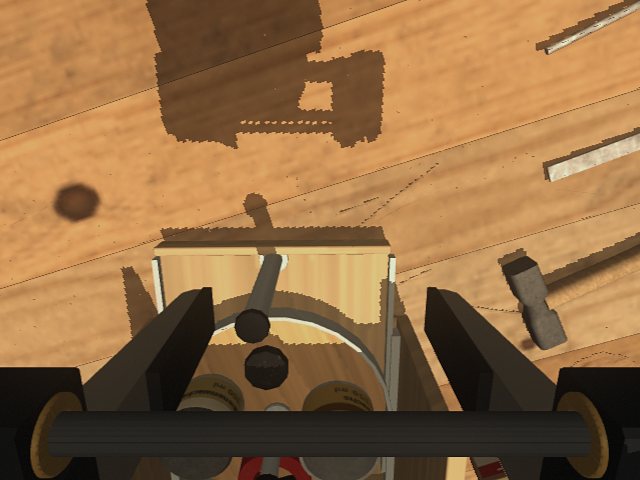

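The wrist view shows the cap top at (252,327), the star knob at (266,367), and the two pots at (205,440) and (340,440) mostly hidden behind the gripper bar. I'll check the post position from this view.

```bash
python3 - <<'E'
from h import *
p=manip.camera_params("wrist");c=onz(p,(252,327),.152);s=manip.state()
g=np.array([c[0],c[1],.113]);print(c,(np.array(s["tool_rot"]).T@(g-s["position"])))
g=np.array([.5526,-.1048,.113]);print((np.array(s["tool_rot"]).T@(g-s["position"])))
E
```

```text
[ 0.5549 -0.1033  0.152 ] [-0.0424 -0.0396  0.1014]
[-0.0406 -0.0418  0.1014]
```

```bash
python3 -m inch '[{"offset":[-0.02,-0.02,0],"yaw":0,"fingers":0.0919},{"offset":[-0.041,-0.041,0],"yaw":0,"fingers":0.0919},{"offset":[-0.041,-0.041,0.02],"yaw":0,"fingers":0.0919},{"offset":[-0.041,-0.041,0.05],"yaw":0,"fingers":0.0919},{"offset":[-0.041,-0.041,0.08],"yaw":0,"fingers":0.0919},{"offset":[-0.041,-0.041,0.1],"yaw":0,"fingers":0.0919},{"offset":[-0.041,-0.041,0.1],"yaw":0,"fingers":0.0919}]'
python3 -m inch '[{"offset":[0,0,0],"yaw":0,"fingers":0.03},{"offset":[0,0,0],"yaw":0,"fingers":0.03},{"offset":[0,0,0],"yaw":0,"fingers":0.0},{"offset":[0,0,0],"yaw":0,"fingers":0.0},{"offset":[0,0,0],"yaw":0,"fingers":0.0},{"offset":[0,0,0],"yaw":0,"fingers":0.0},{"offset":[0,0,0],"yaw":0,"fingers":0.0},{"offset":[0,0,0],"yaw":0,"fingers":0.0}]' 20
```

```text
t: 2.45
position: [0.5488, -0.0991, 0.1118]
tool_rot: [[-0.955, 0.298, -0.006], [0.298, 0.955, 0.001], [0.006, -0.001, -1.0]]
wrist_force: [-0.9, 0.9, 0.4]
opening: 1.007
grip_force: 0.0
t: 3.25
position: [0.5513, -0.1, 0.1146]
tool_rot: [[-0.954, 0.298, -0.0], [0.298, 0.954, -0.0], [-0.0, -0.0, -1.0]]
wrist_force: [0.6, 0.4, 0.5]
opening: 0.328
grip_force: 0.0
```

```bash
python3 -m inch '[{"offset":[0,0,0],"yaw":0,"fingers":0.0},{"offset":[0,0,0],"yaw":0,"fingers":0.0},{"offset":[0,0,0],"yaw":0,"fingers":0.0},{"offset":[0,0,0],"yaw":0,"fingers":0.0},{"offset":[0,0,0],"yaw":0,"fingers":0.0}]' 20
```

```text
t: 3.75
position: [0.5506, -0.1019, 0.1145]
tool_rot: [[-0.955, 0.298, -0.001], [0.298, 0.955, -0.003], [0.0, -0.003, -1.0]]
wrist_force: [-3.5, -10.8, 0.4]
opening: 0.224
grip_force: 20.0
```

```bash
python3 -m inch '[{"offset":[0.005,-0.003,0],"yaw":0,"fingers":0.0},{"offset":[0.02,-0.003,0],"yaw":0,"fingers":0.0},{"offset":[0.04,-0.0035,0],"yaw":0,"fingers":0.0},{"offset":[0.06,-0.004,0],"yaw":0,"fingers":0.0},{"offset":[0.08,-0.004,0],"yaw":0,"fingers":0.0},{"offset":[0.1,-0.0045,0],"yaw":0,"fingers":0.0},{"offset":[0.115,-0.005,0],"yaw":0,"fingers":0.0},{"offset":[0.125,-0.005,0],"yaw":0,"fingers":0.0}]' 20
python3 -m inch '[{"offset":[0.004,0,0],"yaw":0,"fingers":0.0},{"offset":[0.008,0,0],"yaw":0,"fingers":0.0},{"offset":[0.012,0,0],"yaw":0,"fingers":0.0},{"offset":[0.012,0,0],"yaw":0,"fingers":0.0},{"offset":[0.012,0,0],"yaw":0,"fingers":0.0}]' 20
```

```text
t: 4.55
position: [0.4305, -0.0656, 0.1146]
tool_rot: [[-0.954, 0.299, 0.002], [0.299, 0.954, 0.003], [-0.001, 0.003, -1.0]]
wrist_force: [7.0, 11.0, -8.3]
opening: 0.229
grip_force: 20.0
t: 5.05
position: [0.4214, -0.0628, 0.1147]
tool_rot: [[-0.954, 0.299, 0.005], [0.299, 0.954, 0.002], [-0.004, 0.003, -1.0]]
wrist_force: [10.9, 8.8, -12.6]
opening: 0.228
grip_force: 20.0
```

```bash
python3 -m inch '[{"offset":[0.004,0.001,0],"yaw":0,"fingers":0.0},{"offset":[0.004,0.001,0],"yaw":0,"fingers":0.0},{"offset":[0.004,0.001,0],"yaw":0,"fingers":0.0}]' 20
python3 - <<'E'
from h import *
a=manip.read_camera("scene");b=manip.read_camera("top")
cv2.imwrite("pics/s2.png",a);cv2.imwrite("pics/t2.png",b)
a=a[165:325,240:400];b=b[130:290,260:420]
cv2.imwrite("pics/z2.png",np.hstack([cv2.resize(i,(400,400),interpolation=2) for i in(a,b)]))
E
```

```text
t: 5.35
position: [0.4203, -0.0623, 0.1152]
tool_rot: [[-0.955, 0.298, 0.009], [0.298, 0.955, -0.001], [-0.009, 0.002, -1.0]]
wrist_force: [16.4, -1.9, -17.9]
opening: 0.227
grip_force: 20.0
```

View pics/z2.png

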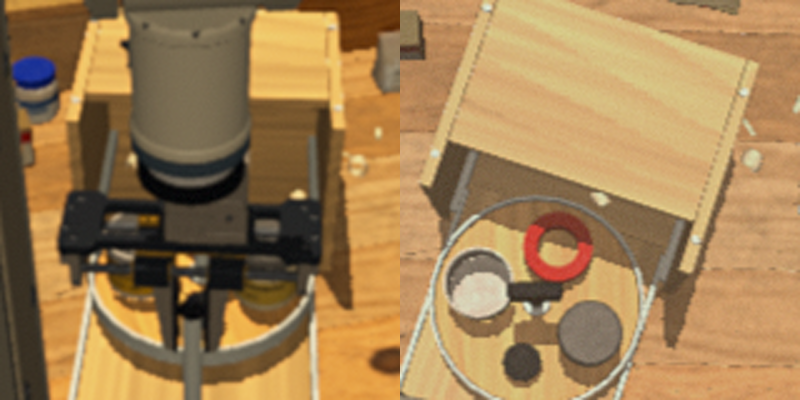

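The pull force rises without motion, so the tray is at its stop after 135 mm of travel. The top crop shows the open tin at the left (480,283), its interior visible. The tape reel is at (557,247), the star knob at (522,362) and the flat grey lidded jar at the right (591,332). The knob bar is at about (536,291) and lies roughly left–right. Next I release the post and rise, then measure.

```bash
python3 -m inch '[{"offset":[-0.005,0,0],"yaw":0,"fingers":0.0},{"offset":[-0.005,0,0],"yaw":0,"fingers":0.06},{"offset":[-0.005,0,0],"yaw":0,"fingers":0.06},{"offset":[-0.005,0,0],"yaw":0,"fingers":0.06},{"offset":[-0.005,0,0],"yaw":0,"fingers":0.06},{"offset":[-0.005,0,0],"yaw":0,"fingers":0.06}]' 20
python3 -m inch '[{"offset":[0,0,-0.03],"yaw":0,"fingers":0.06},{"offset":[0,0,-0.06],"yaw":0,"fingers":0.06},{"offset":[0,0,-0.1],"yaw":0,"fingers":0.06},{"offset":[0,0,-0.1],"yaw":0,"fingers":0.06}]' 20
python3 - <<'E'
from h import *
b=manip.read_camera("top");cv2.imwrite("pics/t3.png",b);print(manip.state()["joints"],manip.state()["position"])
z=cv2.resize(b[180:340,230:390],(600,600),interpolation=2);cv2.imwrite("pics/z3.png",z)
E
```

```text
t: 6.05
position: [0.4201, -0.0632, 0.1146]
tool_rot: [[-0.954, 0.298, -0.0], [0.298, 0.954, -0.0], [0.0, -0.0, -1.0]]
wrist_force: [-0.2, -0.4, 0.9]
opening: 0.633
grip_force: 0.0
t: 6.45
position: [0.4231, -0.0636, 0.219]
tool_rot: [[-0.954, 0.298, 0.008], [0.298, 0.955, -0.001], [-0.008, 0.001, -1.0]]
wrist_force: [0.9, -0.3, 0.4]
opening: 0.653
grip_force: 0.0
[ -8.7548   1.7363 116.5435  -0.0024  61.4341 -81.4016] [ 0.4219 -0.0635  0.2167]
```

View pics/z3.png

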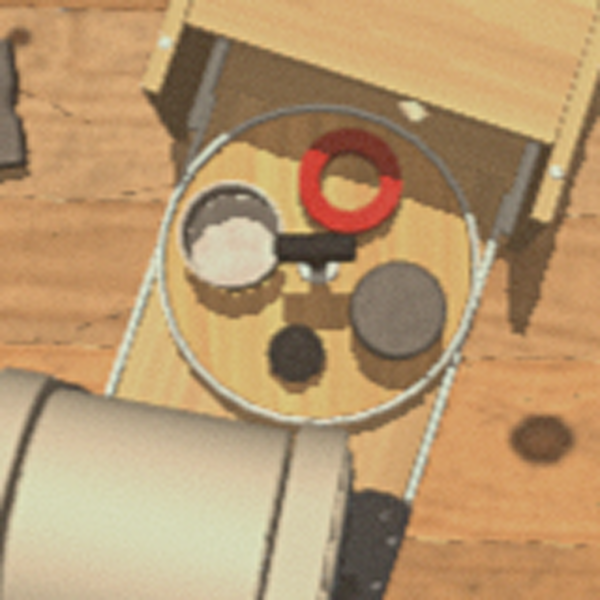

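The view is clear: disc rim centre ≈ (318,264), jar lid centre ≈ (398,310), and knob bar from (276,247) to (355,247). I'll measure these with masks.

```bash
python3 - <<'E'
from h import *
t=manip.camera_params("top");im=cv2.imread("pics/t3.png")
h=cv2.cvtColor(im,cv2.COLOR_BGR2HSV)
def blob(m,c):
    n,l,st,ce=cv2.connectedComponentsWithStats(m.astype(np.uint8));k=[i for i in range(1,n) if st[i,4]>25]
    i=min(k,key=lambda i:np.hypot(*(ce[i]-c)));return (l==i),st[i],ce[i]
m,st,ce=blob(h[...,2]<48,(314,246-0));
m,st,ce=blob(h[...,2]<48,(230+315/3.75,180+247/3.75));pts=np.argwhere(m)[:,::-1].astype(np.float32)
r=cv2.minAreaRect(pts);bx=cv2.boxPoints(r);print("knob px",ce,st,r)
W=np.array([onz(t,q,.159)[:2] for q in bx]);print(W,np.linalg.norm(W[1]-W[0]),np.linalg.norm(W[2]-W[1]))
e=[W[1]-W[0],W[2]-W[1]];e=max(e,key=np.linalg.norm);ka=np.degrees(np.arctan2(e[1],e[0]))%180
K=W.mean(0);print("knob",K,"bar az",ka)
g=(h[...,1]<60)&(h[...,2]>60)&(h[...,2]<150)
m,st,ce=blob(g,(230+398/3.75,180+310/3.75));print("jar px",ce,st)
(cc,rad)=cv2.minEnclosingCircle(np.argwhere(m)[:,::-1].astype(np.float32));print(cc,rad)
J=onz(t,ce,.108)[:2];print("jar",J,onz(t,(ce[0]+rad,ce[1]),.108)[:2])
a=np.radians(-16.5);bx_=np.array([np.cos(a),np.sin(a)])
post=onz(t,(230+318/3.75,180+264/3.75),.054)[:2]
A=np.array([.4215,-.0637])+.147*bx_
print("rim c",post,"from post",A)
for C in(K,post,A):
    d=J-C;print("jar az",np.degrees(np.arctan2(d[1],d[0])),np.linalg.norm(d),"need",(163.5-np.degrees(np.arctan2(d[1],d[0]))+180)%360-180)
s=manip.state();print("move tool",np.array(s["tool_rot"]).T@(np.array([*K,.124])-s["position"]))
E
```

```text
knob px [312.5103   7.5859] [286   0  73  20 582] ((322.0, 9.5), (19.0, 72.0), 90.0)
[[ 1.1456 -0.0232]
 [ 1.1506 -0.1933]
 [ 1.103  -0.1943]
 [ 1.098  -0.025 ]] 0.17013373719267083 0.047671269783010665
knob [ 1.1243 -0.109 ] bar az 91.67672880311774
jar px [335.5203 262.1762] [324 251  25  24 369]
(335.75, 262.5) 12.260299682617188
jar [ 0.5323 -0.1578] [ 0.5332 -0.1864]
rim c [ 0.5635 -0.1077] from post [ 0.5624 -0.1055]
jar az -175.2802835273757 0.5939800380380351 need -21.219716472624327
jar az -121.8539512908383 0.05907485035085648 need -74.64604870916173
jar az -119.87786600056235 0.06042189290746564 need -76.62213399943766
move tool [-0.6836  0.166   0.0962]
```

```bash
python3 - <<'E'
from h import *
t=manip.camera_params("top");im=cv2.imread("pics/t3.png")[180:340,230:390]
v=im.max(2)
for th in(55,65,75):
    m=(v<th).astype(np.uint8);m[:,:73]=0;m[:,96:]=0;m[:60]=0;m[73:]=0
    ys,xs=np.nonzero(m);
    if len(xs)<20: print(th,len(xs));continue
    r=cv2.minAreaRect(np.c_[xs,ys].astype(np.float32));c=np.array([xs.mean(),ys.mean()])
    w,V=np.linalg.eigh(np.cov(xs,ys));d=V[:,1]
    P=lambda q:onz(t,q+np.array([230,180]),.159)[:2]
    K=P(c);e=P(c+10*d)-P(c-10*d)
    print(th,len(xs),c,r,K,"az",np.degrees(np.arctan2(e[1],e[0]))%180)
s=manip.state();print("tool",s["position"],np.array(s["tool_rot"]).T@(np.array([.5633,-.1072,.124])-s["position"]))
E
```

```text
55 9
65 37 [82.8649 67.9189] ((83.5, 67.0), (18.98141860961914, 7.59256649017334), 12.528807640075684) [ 0.5591 -0.1053] az 88.58443106550473
75 130 [83.4538 66.0692] ((84.04999542236328, 66.64999389648438), (8.820098876953125, 20.24787712097168), 85.60128784179688) [ 0.5633 -0.1065] az 93.1121908121943
tool [ 0.4219 -0.0635  0.2167] [-0.1476  0.0004  0.0935]
```

Knob ≈ (0.563, −0.106), which agrees with the rim centre and the post-based estimate. The bar azimuth is ≈ 92°, so I need yaw +1.23 rad to grip and then ≈ +1.31 rad to bring the jar to the front.

```bash
python3 -m inch '[{"offset":[-0.02,0,0],"yaw":0.14,"fingers":0.06},{"offset":[-0.045,0,0],"yaw":0.28,"fingers":0.06},{"offset":[-0.07,0,0],"yaw":0.42,"fingers":0.06},{"offset":[-0.1,0,0],"yaw":0.56,"fingers":0.06},{"offset":[-0.125,0.001,0],"yaw":0.7,"fingers":0.06},{"offset":[-0.14,0.001,0],"yaw":0.84,"fingers":0.06},{"offset":[-0.147,0.001,0],"yaw":0.98,"fingers":0.06},{"offset":[-0.147,0.001,0],"yaw":1.1,"fingers":0.06}]' 
python3 -m inch '[{"offset":[0,0,0],"yaw":0.13,"fingers":0.06},{"offset":[0,0,0],"yaw":0.13,"fingers":0.06},{"offset":[0,0,0],"yaw":0.13,"fingers":0.06}]'
python3 - <<'E'
from h import *
p=manip.camera_params("wrist");im=manip.read_camera("wrist");cv2.imwrite("pics/w4.png",im)
s=manip.state();R=np.array(s["tool_rot"]);print(s["position"],"y az",np.degrees(np.arctan2(R[1,1],R[0,1])),R.T@(np.array([.5628,-.106,.125])-s["position"]),s["joints"])
E
```

```text
t: 7.3
position: [0.561, -0.1063, 0.2126]
tool_rot: [[-0.161, 0.987, -0.002], [0.987, 0.161, 0.0], [0.001, -0.002, -1.0]]
wrist_force: [-0.5, 0.2, -0.0]
opening: 0.652
grip_force: 0.0
t: 7.6
position: [0.5603, -0.106, 0.2135]
tool_rot: [[-0.042, 0.999, -0.002], [0.999, 0.042, 0.0], [0.0, -0.002, -1.0]]
wrist_force: [-0.6, -1.1, -0.0]
opening: 0.653
grip_force: 0.0
[ 0.5605 -0.106   0.2138] y az 2.378016271073611 [-0.0001  0.0024  0.0888] [-10.8605  15.4719 100.3964  -0.0014  64.1958 -13.2379]
```

View pics/w4.png

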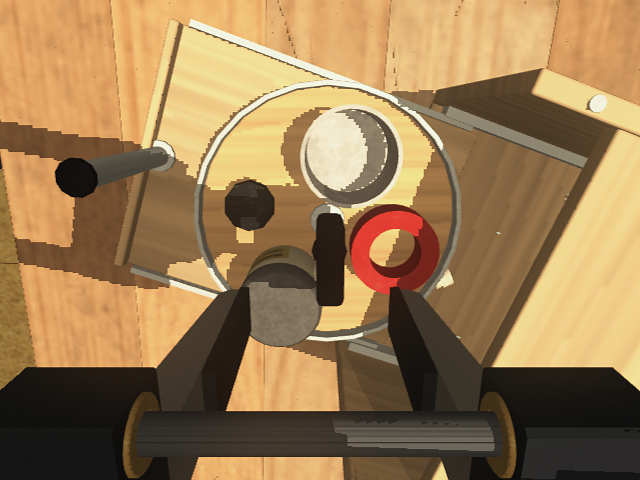

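The wrist view shows the knob bar parallel to the fingers' pads and centred at about column 330. The jar is at (283,305), the tape reel at (394,250), the tin at (350,155) and the star at (249,205). I'll check the centring by ray.

```bash
python3 - <<'E'
from h import *
p=manip.camera_params("wrist");s=manip.state();R=np.array(s["tool_rot"])
for uv in((330,240),(330,272),(330,305)): c=onz(p,uv,.159);print(c,R.T@(c-s["position"]))
E
```

```text
[ 0.5663 -0.0905  0.159 ] [0.0153 0.0066 0.0548]
[ 0.5672 -0.1091  0.159 ] [-0.0034  0.0067  0.0548]
[ 0.5682 -0.1292  0.159 ] [-0.0235  0.0069  0.0548]
```

```bash
python3 -m inch '[{"offset":[-0.001,0.0045,0],"yaw":0,"fingers":0.06},{"offset":[-0.001,0.0045,0.025],"yaw":0,"fingers":0.06},{"offset":[-0.001,0.0045,0.05],"yaw":0,"fingers":0.06},{"offset":[-0.001,0.0045,0.075],"yaw":0,"fingers":0.06},{"offset":[-0.001,0.0045,0.088],"yaw":0,"fingers":0.06},{"offset":[-0.001,0.0045,0.088],"yaw":0,"fingers":0.06}]' 
python3 -m inch '[{"offset":[0,0,0],"yaw":0,"fingers":0},{"offset":[0,0,0],"yaw":0,"fingers":0},{"offset":[0,0,0],"yaw":0,"fingers":0},{"offset":[0,0,0],"yaw":0,"fingers":0},{"offset":[0,0,0],"yaw":0,"fingers":0},{"offset":[0,0,0],"yaw":0,"fingers":0},{"offset":[0,0,0],"yaw":0,"fingers":0},{"offset":[0,0,0],"yaw":0,"fingers":0}]' 15
```

```text
t: 8.25
position: [0.5644, -0.1067, 0.1249]
tool_rot: [[-0.039, 0.999, -0.003], [0.999, 0.039, 0.001], [0.001, -0.003, -1.0]]
wrist_force: [0.0, 0.5, -0.8]
opening: 0.657
grip_force: 0.0
t: 9.05
position: [0.566, -0.1069, 0.127]
tool_rot: [[-0.038, 0.999, 0.001], [0.999, 0.038, -0.0], [-0.0, 0.001, -1.0]]
wrist_force: [1.0, -0.0, 4.3]
opening: 0.222
grip_force: 15.0
```

Gripped. Next I turn slowly.

```bash
python3 -m inch '[{"offset":[0,0,0],"yaw":0.03,"fingers":0},{"offset":[0,0,0],"yaw":0.09,"fingers":0},{"offset":[0,0,0],"yaw":0.17,"fingers":0},{"offset":[0,0,0],"yaw":0.26,"fingers":0},{"offset":[0,0,0],"yaw":0.35,"fingers":0},{"offset":[0,0,0],"yaw":0.44,"fingers":0},{"offset":[0,0,0],"yaw":0.53,"fingers":0},{"offset":[0,0,0],"yaw":0.6,"fingers":0}]' 15
python3 -m inch '[{"offset":[0,0,0],"yaw":0.09,"fingers":0},{"offset":[0,0,0],"yaw":0.18,"fingers":0},{"offset":[0,0,0],"yaw":0.27,"fingers":0},{"offset":[0,0,0],"yaw":0.36,"fingers":0},{"offset":[0,0,0],"yaw":0.45,"fingers":0},{"offset":[0,0,0],"yaw":0.54,"fingers":0},{"offset":[0,0,0],"yaw":0.6,"fingers":0},{"offset":[0,0,0],"yaw":0.63,"fingers":0}]' 15
python3 - <<'E'
from h import *
ims=[manip.read_camera(n) for n in("top","scene","wrist")]
for n,i in zip("tsw",ims):cv2.imwrite(f"pics/{n}5.png",i)
z=np.hstack([cv2.resize(ims[0][180:340,230:390],(400,400)),cv2.resize(ims[1][185:325,245:385],(400,400))])
z=np.vstack([z[:,:],]) ;cv2.imwrite("pics/z5.png",z)
s=manip.state();R=np.array(s["tool_rot"]);print("y az",np.degrees(np.arctan2(R[1,1],R[0,1])),s["grip_force"],s["position"])
E
```

```text
t: 9.85
position: [0.5659, -0.1069, 0.127]
tool_rot: [[0.536, 0.844, 0.001], [0.844, -0.536, -0.0], [0.001, 0.001, -1.0]]
wrist_force: [0.4, 1.3, 4.4]
opening: 0.222
grip_force: 15.0
t: 10.65
position: [0.5658, -0.1068, 0.127]
tool_rot: [[0.93, 0.368, 0.001], [0.368, -0.93, 0.0], [0.001, 0.0, -1.0]]
wrist_force: [0.5, 0.6, 5.7]
opening: 0.222
grip_force: 15.0
y az -68.28993911984263 15.000762641429901 [ 0.5658 -0.1068  0.127 ]
```

View pics/z5.png

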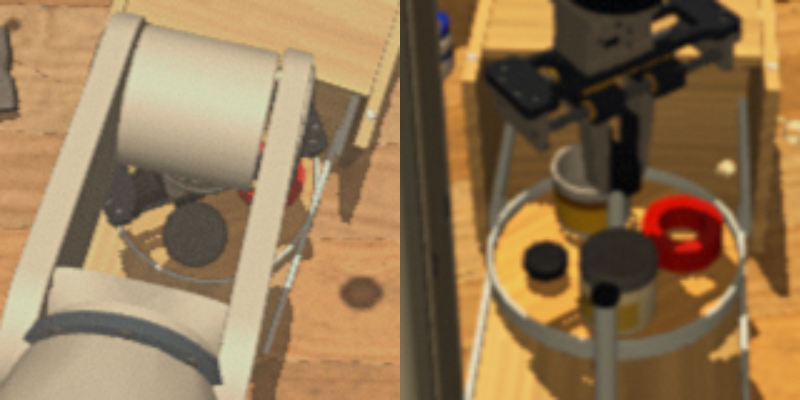

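View pics/w5.png

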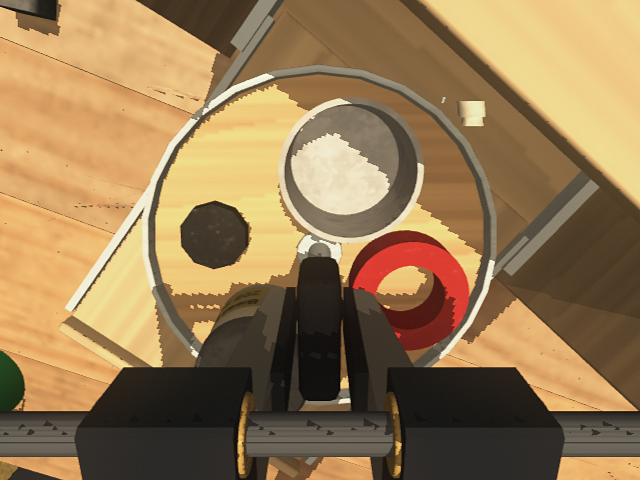

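The jar now sits nearly behind the post, with its lid in the top crop at about (195,235). All four things stand upright. I'll measure the jar's lateral offset from two views.

```bash
python3 - <<'E'
from h import *
t=manip.camera_params("top");s=manip.camera_params("scene")
u=(230+195/2.5,180+235/2.5);w=(245+619*0+(619-400)/400*140,185+262/400*140)
c=onz(t,u,.108)[:2];d=onz(s,w,.108)[:2];print(c,d)
A=np.array([.5628,-.1065])
for yaw in(-16,-17):
    a=np.radians(yaw);x=np.array([np.cos(a),np.sin(a)]);y=np.array([-x[1],x[0]])
    for q in(c,d,np.array([.4215,-.0637])):print(yaw,"xy in tray frame",(q-A)@x,(q-A)@y,"turn deg",np.degrees(np.arctan2((q-A)@y,-(q-A)@x)))
E
```

```text
[ 0.503  -0.0947] [ 0.4935 -0.0932]
-16 xy in tray frame -0.06075029343549915 -0.00513852763858083 turn deg -4.834821259293808
-16 xy in tray frame -0.07031004742734756 -0.006287529530725523 turn deg -5.1101258047645866
-16 xy in tray frame -0.14762355646505199 0.002194442209218062 turn deg 0.8516460388399156
-17 xy in tray frame -0.060651361198720534 -0.006197983828153029 turn deg -5.834821259293812
-17 xy in tray frame -0.07018960634571338 -0.007513651433850414 turn deg -6.110125804764588
-17 xy in tray frame -0.14763937097971003 -0.000382278322104793 turn deg -0.1483539611600891
```

The jar is about 5.5° short, consistent with the earlier 75–76° estimate. I'll turn a further 0.09 rad and hold.

```bash
python3 -m inch '[{"offset":[0,0,0],"yaw":0.03,"fingers":0},{"offset":[0,0,0],"yaw":0.06,"fingers":0},{"offset":[0,0,0],"yaw":0.09,"fingers":0},{"offset":[0,0,0],"yaw":0.09,"fingers":0},{"offset":[0,0,0],"yaw":0.09,"fingers":0},{"offset":[0,0,0],"yaw":0.09,"fingers":0},{"offset":[0,0,0],"yaw":0.09,"fingers":0},{"offset":[0,0,0],"yaw":0.09,"fingers":0}]' 15
python3 - <<'E'
from h import *
t=manip.camera_params("top");a,b=manip.read_camera("top"),manip.read_camera("scene")
v=cv2.cvtColor(a,cv2.COLOR_BGR2HSV)[180:340,230:390]
m=((v[...,1]<70)&(v[...,2]>50)&(v[...,2]<110)).astype(np.uint8);m[:78]=0;m[108:]=0;m[:,:60]=0;m[:,95:]=0
m=cv2.morphologyEx(m,cv2.MORPH_OPEN,np.ones((3,3),np.uint8))
n,l,st,ce=cv2.connectedComponentsWithStats(m);i=1+st[1:,4].argmax();print(st[i],ce[i])
c=onz(t,ce[i]+[230,180],.108)[:2]-[.5628,-.1065];r=np.radians(-16.5);x=np.array([np.cos(r),np.sin(r)]);print("tray frame",c@x,c@[-x[1],x[0]])
cv2.imwrite("pics/z6.png",np.hstack([cv2.resize(a[180:340,230:390],(400,400)),cv2.resize(b[185:325,245:385],(400,400))]))
s=manip.state();print(s["qd"],s["grip_force"])
E
```

```text
t: 11.6
position: [0.5658, -0.1068, 0.127]
tool_rot: [[0.958, 0.285, 0.001], [0.285, -0.958, 0.0], [0.001, 0.0, -1.0]]
wrist_force: [0.6, 1.7, 4.7]
opening: 0.22
grip_force: 15.0
[ 64  80  24  26 480] [75.4917 92.5417]
tray frame -0.05931008561405078 0.0009335548550276292
[-0.0718  0.1237 -0.019  -0.0243  0.081   0.0273] 15.000695139169693
```

View pics/z6.png

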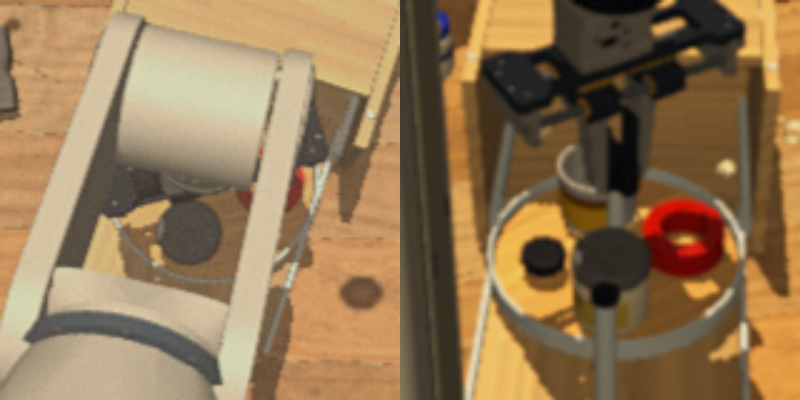

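The jar is at (−59, +1) mm in the tray frame, straight behind the post. All four things are upright, and the grip holds steady at 15 N.

```bash
python3 -c "
from rig import manip
print(manip.close_job())"
```

```text
the job is handed in; nothing more can be done
None
```

I handed the job in with the tray pulled out to its stop and the lidded jar straight in front, measured about 1 mm off the line to the post; the knob is still gripped at 15 N, all four things are upright, and the hand-in returned no verdict.

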